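# Third hand: hold the bracket home against the sprung stop

### The arm

A 6-joint arm with a two-finger parallel gripper is mounted at the origin on the work surface. World frame = base frame: x ahead of the robot, y to its left, z up, the work surface at z = 0. Lengths are in m, angles in degrees, forces in N, time in s.
With the tool pointing down it reaches from about 0.3 to 0.75 m from the base axis. Payload 8.5 kg.
Tool frame: the origin (TCP) lies at the very end of the fingers, on their centre line; the grasp point (between the pads) lies 19 mm behind it (grip_depth is the distance from the TCP to the grasp point, in m); z points along the fingers, y is the direction in which the jaws open and shut (so a half turn about z gives the same grasp; the last joint's range is limited). The gripper opens to 85 mm and grips with 20 to 120 N. Pads are 22 mm wide; open, the fingers measure 114 mm over their backs; the gripper's body (76 mm by 85 mm) begins 54 mm behind the grasp point. The pads swing forward as they close: fully open they stand 13 mm farther back than shut.
Start: joints at [-79.83, 21.807, 74.336, -0, 83.858, -12.336], TCP at [0.211, -0.508, 0.231] pointing down, gripper open.
Joint ranges: [-178.18, 178.18], [-50.72, 133.34], [12.68, 142.11], [-81.47, 261.47], [9.98, 163.14], [-165.26, 165.26]. Speed limits (degrees/s): [136.94, 136.94, 180, 180, 180, 180].

### API

Orientations are given as a 3x3 rotation matrix whose columns are the frame's x, y, z axes.
In Python, from rig import observe, get_image, close_job, silhouettes, grip_depth gives the robot as it stands. The module is installed in compiled form; this text tells all that it offers.
- The arm moves only by the shell command python3 -m crank 'ROWS' [FORCE]. ROWS is a JSON object of lists of equal length, an entry for each row: "slide": the shift along the tool's x, y, z in m, a list of three; "roll": the turn about the tool's z in rad; "grip": the finger opening in m, from 0 to 0.0854. A call has exactly 8 rows; each row is the pose to reach, as a shift and turn from the pose commanded when the call began, along the tool's axes at that moment; what a row does not reach only later rows make up. A row lasts 1/10 s, in which the tool goes at most 50 mm and 8.59 degrees, less where a joint would pass 70% of its speed; a pose out of reach is approached as far as the arm can. A call with a gripper value outside its range is refused whole. The fingers move at their own pace and stop on an object; FORCE is the grip in N (left out, the last holds). Time passes only in rows, so rows that repeat a pose let the fingers close, or fill a call up. It gives the time, the measured TCP pose, the force and the opening at its end, in the units of the state.
- observe(): the state, without advancing time (a new reading comes with each control period).
- get_image(name): name is "side" or "top" or "wrist"; returns a dict with "frame" (400x640x3 uint8, red, green, blue), "fx", "fy", "cx", "cy" (pixels), "D" ([k1, k2, p1, p2, k3] as OpenCV has them; the pictures are not rectified), "xyz" and "rotation" of the camera in the world. Camera axes: x right, y down, z forward; pixel columns grow to the right and rows downward; lengths in m; the calibration is good to about 2 mm. A picture is of the moment at which its call begins. There is no depth.
- close_job(): hands the job in, once; it reports no verdict.
Trained networks look in a picture, given as the dict that the camera call returned (one of the last four; its "shot" number tells which), for a name from the list of things; names that differ only in an ending like _2 or _b are one class to them, and where a whole thing is asked for, a point or a joint stands for the part that bears it (a point fixed in the world has none). Each returns a list of dicts, best first, with "confidence" (0 to 1); they miss things now and then, are a little off and sometimes report something else, mostly with a low value. They report only what shows in the picture. A call takes as long as a camera call. They do not tell look-alikes from the thing itself.
- silhouettes(target, picture): "pixels" (400x640 bool, what is visible of it) and "box" ([centre column, centre row, width, height] in pixels, round what is visible of it).
The state is a dict: "time_s": time; "q": joint angles; "qvel": joint speeds; "joint_efforts": joint torques, N m; "position": TCP position; "tool_rot": TCP orientation; "ft_force": force on the tool from outside, world axes, zero at the start; "wrist_torque": the same for the moment, N m; "grip_width": finger opening in m.
Only numpy, scipy, OpenCV 4.12 (cv2) and the standard library are available. Lean on these libraries where they do the work, as an engineer would, in place of code of your own. Each camera call takes 0.05 s, during which the arm holds its last target.

### The job

Lift the blue angle bracket out of the orange drip tray and hold it upright, about a centimetre clear of the metal shelf, with its back squarely against the middle of the black-faced sliding jaw; push the jaw back until you feel it stop running and come up on its spring. Then keep a steady push of about 12 newtons on it so that I can drive the screws: never above 25 newtons, and finish while still holding the bracket there and pushing. Leave the pump can, mug, glass jar and spanner alone.

Things in the scene. Friction and masses are not known exactly. Their poses are not given: they have to be found in the camera images.
- bracket: Blue steel angle bracket, 0.28 to 0.54 kg, standing in the tray. Origin on its underside, z up. Base flange 60 x 80 x 5 mm, x -32 to 28. Back flange upright, 6 mm thick, 80 wide (y), 60 high; its flat back is at x = 28 mm, facing +x. Rib in the middle (y = 0), 10 mm thick in y, x -28 to 22, up to z = 60: pinch it from above across y, about 5 mm on the -x side of the origin.
- stop: Sliding stop fixed to the shelf. Green housing 55 (x) x 110 (y) x 60 mm high; origin under the middle of its front, z up. The jaw in front (-x) runs back along +x with a drag of 1 to 2 N for some 10 to 30 mm (differs, to be felt; it does not return by itself), then meets a spring that pushes back 2 N per further mm, for up to 14 mm.
- jaw_face (a point): Middle of the flat black front face of the stop's jaw, 100 mm wide (y) and 62 mm high (z, from 7 to 69 mm above the shelf). The face looks along -x of this frame; x is level and is the direction to push in, z up. A small yellow mark on the jaw's top edge shows the middle. Nothing but the shelf is under the jaw or in its path.
- tray: Orange plastic drip tray, fixed, 300 (x) by 340 (y) by 20 mm high, walls and floor 5 mm thick. Origin under its centre, z up. The bracket stands in its -y half, the pump can and the mug in its +y half.
- pump_can: Red pump can with brass nozzle, 72 mm across, about 195 mm high, with nozzle and handle reaching about 60 mm to either side (y). Origin centre of underside. Leave alone.
- mug: White ceramic mug, 80 mm across, 92 mm high, handle at +y. Origin centre of underside. Leave alone.
- jar: Clear glass jar with wire clamp lid, 82 mm across, 125 mm high, standing on the shelf beside the stop. Origin centre of underside. Leave alone.
- spanner: Steel spanner 180 mm long lying on the shelf on the robot's side of the stop. Leave alone.
Mind the look-alikes: they are no part of the job. There is more than one size of the bracket; the job needs the largest.

How it is judged:
By the outcome, as a careful person would: the job done as asked, in the order asked, and still so for the second after the job is handed in, while the arm keeps its last pose, push and grip.
It also fails if it takes over 64 s, if anything falls off the work surface, if the arm or the gripper's body presses on something with over 40 N, if the wrist force passes 120 N, or if a joint passes its speed limit or range.

## Working session

There is one attempt and no reset: what is moved stays moved. The work goes in short steps, Python scripts to look and compute and a shell command to move; the robot and the scene stay as the last step left them, time stands still between calls to the robot, and variables do not carry over. Pictures are saved under pics/ and viewed, and the job is handed in when it is done.

```bash
mkdir -p pics; ls
cat > h.py <<'E'
import numpy as np, cv2
from rig import *
def save(p,n): cv2.imwrite('pics/'+n+'.png',cv2.cvtColor(p['frame'],cv2.COLOR_RGB2BGR))
def K(p): return np.array([[p['fx'],0,p['cx']],[0,p['fy'],p['cy']],[0,0,1.]])
def ray(p,uv):
    u=cv2.undistortPoints(np.array(uv,float).reshape(-1,1,2),K(p),np.array(p['D'],float)).reshape(-1,2)
    d=np.c_[u,np.ones(len(u))]@np.array(p['rotation']).T
    return np.array(p['xyz']),d
def atz(p,uv,z):
    c,d=ray(p,uv); return c+d*((z-c[2])/d[:,2])[:,None]
def proj(p,X):
    R=np.array(p['rotation']);t=-R.T@np.array(p['xyz'])
    return cv2.projectPoints(np.array(X,float).reshape(-1,1,3),cv2.Rodrigues(R.T)[0],t,K(p),np.array(p['D'],float))[0].reshape(-1,2)
E
python3 - <<'E'
from h import *
s=observe();print({k:np.round(v,3).tolist() for k,v in s.items()},grip_depth)
for n in['side','top','wrist']:
    p=get_image(n);save(p,n+'0');print(n,p['shot'],np.round(p['xyz'],3),np.round(p['rotation'],3).tolist(),p['fx'],p['D'])
    for t in['bracket','stop','jaw_face','tray','jar','spanner','mug','pump_can']:
        print(t,[(round(r['confidence'],2),np.round(r['box']).tolist()) for r in silhouettes(t,p)])
E
```

```text
pics
{'time_s': 0.0, 'q': [-79.831, 21.841, 74.386, -0.001, 83.857, -12.337], 'qvel': [-0.06, -0.032, 0.015, -0.12, -0.016, 0.035], 'joint_efforts': [0.0, -44.847, -23.128, -0.0, 0.005, 0.0], 'position': [0.21, -0.508, 0.231], 'tool_rot': [[0.924, 0.383, -0.0], [0.383, -0.924, 0.001], [0.0, -0.001, -1.0]], 'ft_force': [-0.108, 0.21, 0.182], 'wrist_torque': [0.021, -0.038, 0.031], 'grip_width': 0.085} 0.0187
side 1 [0.097 0.6   0.956] [[-0.786, -0.486, 0.381], [-0.618, 0.603, -0.505], [0.016, -0.633, -0.774]] 448.07145396376933 [-0.0499361  0.         0.         0.         0.       ]
bracket [(0.79, [309.0, 204.0, 26.0, 26.0]), (0.6, [402.0, 220.0, 39.0, 21.0]), (0.56, [356.0, 231.0, 29.0, 28.0])]
stop [(0.58, [337.0, 155.0, 59.0, 51.0])]
jaw_face [(0.95, [353.0, 167.0, 38.0, 24.0])]
tray [(0.92, [262.0, 295.0, 191.0, 167.0])]
jar [(0.61, [397.0, 140.0, 30.0, 43.0])]
spanner [(0.78, [401.0, 222.0, 38.0, 18.0])]
mug [(0.73, [236.0, 325.0, 62.0, 56.0])]
pump_can [(0.54, [397.0, 139.0, 34.0, 43.0])]
top 2 [0.364 0.019 1.203] [[0.024, -0.986, 0.164], [-1.0, -0.027, -0.016], [0.02, -0.163, -0.986]] 497.88759519169406 [0.01383579 0.         0.         0.         0.        ]
bracket [(0.94, [315.0, 252.0, 24.0, 31.0]), (0.8, [234.0, 207.0, 38.0, 38.0]), (0.71, [313.0, 187.0, 23.0, 19.0])]
stop [(0.57, [400.0, 175.0, 68.0, 77.0])]
jaw_face [(0.96, [394.0, 175.0, 51.0, 61.0])]
tray []
jar [(0.59, [456.0, 216.0, 47.0, 42.0])]
spanner [(0.9, [365.0, 299.0, 18.0, 67.0])]
mug [(0.94, [152.0, 232.0, 43.0, 43.0])]
pump_can [(0.68, [156.0, 168.0, 71.0, 40.0])]
wrist 3 [ 0.278 -0.482  0.374] [[0.383, -0.885, -0.265], [-0.924, -0.366, -0.111], [0.001, 0.288, -0.958]] 350.3904117995031 [-0.01501998  0.          0.          0.          0.        ]
bracket []
stop []
jaw_face []
tray []
jar []
spanner []
mug []
pump_can []
```

View pics/side0.png

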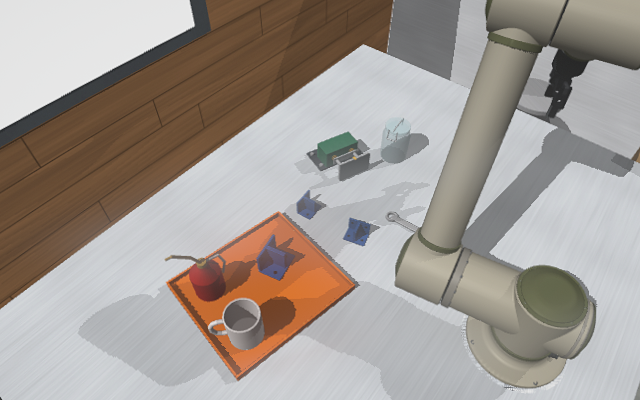

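View pics/top0.png

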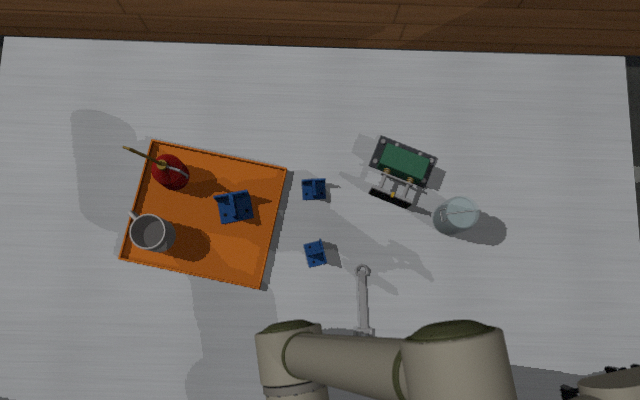

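The top view shows three blue brackets: (234,207) in the tray and the largest, (313,188) on the shelf, and (315,253) on the shelf. By the description I choose (234,207). I'll check it in a close crop.

Run:
```python
from h import *
p=get_image('top')
f=cv2.cvtColor(p['frame'],cv2.COLOR_RGB2BGR)
a=cv2.resize(f[180:235,205:265],None,fx=6.6,fy=6.6,interpolation=cv2.INTER_CUBIC)
b=cv2.resize(f[120:230,360:490],None,fx=3.3,fy=3.3,interpolation=cv2.INTER_CUBIC)
h=min(a.shape[0],b.shape[0]);cv2.imwrite('pics/crop1.png',np.hstack([a[:h,:],b[:h]])[:600,:800])
q=get_image('side');f=cv2.cvtColor(q['frame'],cv2.COLOR_RGB2BGR)
a=cv2.resize(f[225:290,245:305],None,fx=6,fy=6,interpolation=cv2.INTER_CUBIC)
b=cv2.resize(f[120:185,300:370],None,fx=6,fy=6,interpolation=cv2.INTER_CUBIC)
cv2.imwrite('pics/crop2.png',np.hstack([a,b])[:600,:800])
```

```text
(no output)
```

View pics/crop1.png

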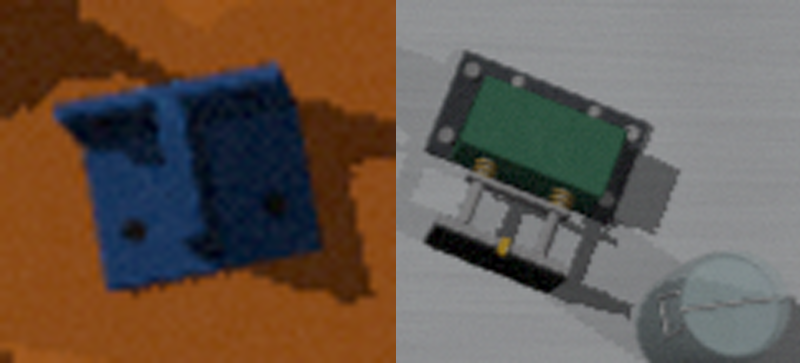

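View pics/crop2.png

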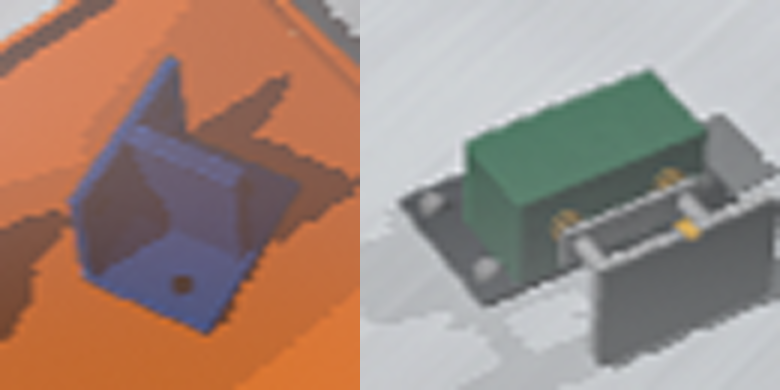

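The crops show the tray bracket, with its back flange toward the upper part of the picture and the rib in the middle. They also show the stop, with its yellow mark at about (393,194) in the top view. Next I'll fit both poses.

```bash
cat > fit.py <<'E'
from h import *
from scipy.optimize import minimize
def box(a,b): 
    return np.array([[x,y,z] for x in(a[0],b[0]) for y in(a[1],b[1]) for z in(a[2],b[2])])
BR=[box((-.032,-.04,0),(.028,.04,.005)),box((.022,-.04,0),(.028,.04,.06)),box((-.028,-.005,0),(.022,.005,.06))]
HO=[box((0,-.055,0),(.055,.055,.06))]
def place(X,v,z):
    c,s=np.cos(v[2]),np.sin(v[2]);return X@np.array([[c,s,0],[-s,c,0],[0,0,1]])+[v[0],v[1],z]
def render(p,parts,v,z,S=4):
    m=np.zeros((400*S,640*S),np.uint8)
    for X in parts:
        u=(proj(p,place(X,v,z))+.5)*S-.5
        cv2.fillConvexPoly(m,cv2.convexHull(np.round(u*16).astype(np.int32)),1,shift=4)
    return m.astype(bool)
def fit(obs,parts,v0,z,S=4):
    up=[np.kron(m,np.ones((S,S),bool)) for _,m in obs]
    def cost(v):
        c=0
        for (p,m),U in zip(obs,up):
            r=render(p,parts,v,z,S);c+=(r^U).sum()/U.sum()
        return c
    best=None
    for dy in(-.15,0,.15):
        s=np.array(v0)+[0,0,dy]
        r=minimize(cost,s,method='Nelder-Mead',options=dict(initial_simplex=[s,s+[.01,0,0],s+[0,.01,0],s+[0,0,.1]],xatol=1e-4,fatol=1e-4))
        if best is None or r.fun<best.fun:best=r
    return best.x,best.fun
E
cat > m.py <<'E'
from fit import *
t=get_image('top');s=get_image('side')
def near(n,p,uv):
    L=[r for r in silhouettes(n,p) if np.hypot(*(np.array(r['box'][:2])-uv))<15]; return L[0]['pixels']
mt=near('bracket',t,(234,207))
def col(p,f,roi):
    hsv=cv2.cvtColor(p['frame'],cv2.COLOR_RGB2HSV); m=np.zeros((400,640),bool); a,b,c,d=roi
    m[b:d,a:c]=f(hsv)[b:d,a:c]; return m
blue=lambda h:(h[...,0]>100)&(h[...,0]<135)&(h[...,1]>70)&(h[...,2]>30)
green=lambda h:(h[...,0]>60)&(h[...,0]<95)&(h[...,1]>80)
bt=col(t,blue,(205,180,265,235));bs=col(s,blue,(250,225,305,290))
print('masks',mt.sum(),bt.sum(),bs.sum())
c=atz(t,[234,207],.02)[0]
for yaw in (0.2,):
  for nm,ob in dict(net=[(t,mt)],both=[(t,bt),(s,bs)],top=[(t,bt)],side=[(s,bs)]).items():
    v,f=fit(ob,BR,[c[0],c[1],0.1],.005);print(nm,np.round(v,4),np.degrees(v[2]),round(f,3))
gt=col(t,green,(365,125,440,205));gs=col(s,green,(305,120,365,180))
c=atz(t,[403,165],.06)[0]
for nm,ob in dict(both=[(t,gt),(s,gs)],top=[(t,gt)]).items():
    v,f=fit(ob,HO,[c[0]-.025,c[1],-.35],0);print('housing',gt.sum(),gs.sum(),nm,np.round(v,4),np.degrees(v[2]),round(f,3))
# yellow mark
ye=lambda h:(h[...,0]>18)&(h[...,0]<32)&(h[...,1]>130)&(h[...,2]>90)
for p,roi in((t,(382,185,402,202)),(s,(345,148,365,168))):
    m=col(p,ye,roi);y,x=np.nonzero(m);print('mark',len(x),x.mean(),y.mean(),atz(p,[x.mean(),y.mean()],.069))
# jar
for n in('jar','tray'):
  for p in(t,s):
    for r in silhouettes(n,p)[:1]: print(n,p['shot'],np.round(r['box']))
E
python3 m.py
```

```text
masks 943 883 198
net [0.5576 0.1912 0.2262] 12.95812061654281 0.083
both [0.5568 0.1987 0.8999] 51.55875609615055 3.583
top [0.5563 0.1905 0.2243] 12.849843544178354 0.154
side [0.5579 0.2047 0.9122] 52.265992660177325 2.997
housing 1256 203 both [ 0.6716 -0.2502  0.6025] 34.52132988402762 4.239
housing 1256 203 top [ 0.6475 -0.2023 -0.39  ] -22.34800405156152 0.157
mark 12 392.1666666666667 193.91666666666666 [[ 0.58921089 -0.18125352  0.069     ]]
mark 4 354.0 157.5 [[ 0.58940166 -0.18344948  0.069     ]]
jar 6 [457. 217.  50.  34.]
jar 7 [397. 138.  34.  46.]
tray 6 [203. 215. 166. 152.]
tray 7 [261. 294. 188. 163.]
```

```bash
cat > m2.py <<'E'
from fit import *
t=get_image('top');s=get_image('side')
def near(n,p,uv):
    L=[r for r in silhouettes(n,p) if np.hypot(*(np.array(r['box'][:2])-uv))<18]
    return L[0]['pixels'] if L else None
hs=cv2.cvtColor(s['frame'],cv2.COLOR_RGB2HSV)
bs=near('bracket',s,(274,256)); print('net side',None if bs is None else bs.sum())
b=np.zeros((400,640),bool);b[225:290,245:305]=((hs[...,0]>105)&(hs[...,0]<150)&(hs[...,1]>40))[225:290,245:305]
print(b.sum()); 
n,lab,st,_=cv2.connectedComponentsWithStats(b.astype(np.uint8));b=lab==1+np.argmax(st[1:,4]);print(b.sum())
bt=near('bracket',t,(234,207))
for nm,ob in dict(side=[(s,b)],both=[(t,bt),(s,b)]).items():
    v,f=fit(ob,BR,[.557,.191,.22],.005);print(nm,np.round(v,4),np.degrees(v[2]),round(f,3))
g=np.zeros((400,640),bool);g[125:180,305:362]=((hs[...,0]>60)&(hs[...,0]<95)&(hs[...,1]>60))[125:180,305:362]
ht=cv2.cvtColor(t['frame'],cv2.COLOR_RGB2HSV)
gt=np.zeros((400,640),bool);gt[125:205,365:440]=((ht[...,0]>60)&(ht[...,0]<95)&(ht[...,1]>60)&(ht[...,2]>60))[125:205,365:440]
h=None
vt,f=fit([(t,gt)],[np.array(HO[0])[[1,3,5,7]]],[.6475,-.2023,-.39],0);print('house top',vt,np.degrees(vt[2]),f)
# overlay
o=cv2.cvtColor(t['frame'],cv2.COLOR_RGB2BGR);o2=cv2.cvtColor(s['frame'],cv2.COLOR_RGB2BGR)
J=box((0,-.05,.007),(.006,.05,.069))
vj=[.5875,-.1815,vt[2]]
def ov(o,p,roi,S=6):
    x0,y0,x1,y1=roi;im=cv2.resize(o[y0:y1,x0:x1],None,fx=S,fy=S,interpolation=cv2.INTER_CUBIC)
    for parts,vv,z,c in((BR,v,.005,(255,255,255)),(HO,vt,0,(0,0,255)),([J],vj,0,(0,255,255))):
        for X in parts:
            u=(proj(p,place(X,vv,z))+.5-[x0,y0])*S
            for i in range(8):
                for k in(1,2,4):
                    if not i&k: cv2.line(im,tuple(int(a) for a in u[i]),tuple(int(a) for a in u[i|k]),c,1)
    return im
cv2.imwrite('pics/ov_t.png',np.hstack([ov(o,t,(205,175,265,240)),ov(o,t,(365,130,435,215))[:390]])[:600,:800])
cv2.imwrite('pics/ov_s.png',np.hstack([ov(o2,s,(245,225,305,290)),ov(o2,s,(302,125,372,190))])[:600,:800])
E
python3 m2.py
```

```text
net side 926
520
520
side [0.5574 0.192  0.4141] 23.725904895543493 0.845
both [0.5568 0.1899 0.2669] 15.294796384445378 0.969
house top [ 0.64676814 -0.20193252 -0.36245905] -20.767373767514922 0.0565
```

View pics/ov_t.png

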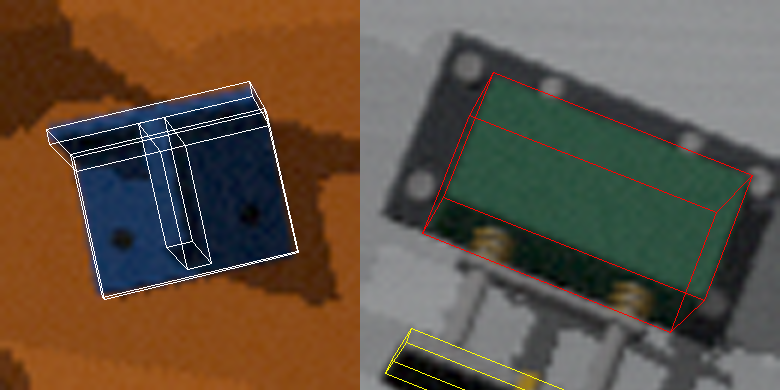

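View pics/ov_s.png

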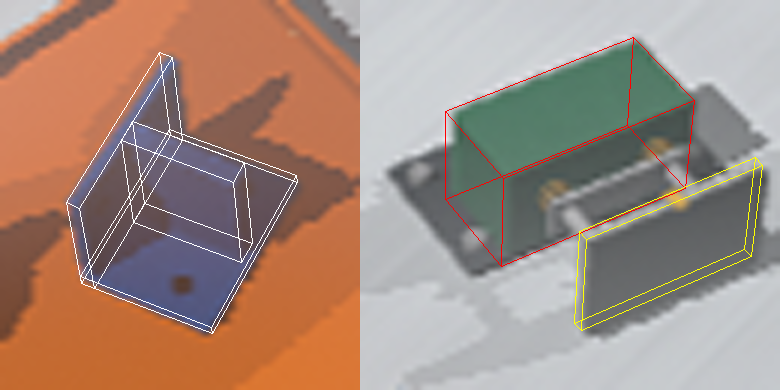

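```bash
cat > m3.py <<'E'
from fit import *
t=get_image('top');s=get_image('side')
def near(n,p,uv):
    L=[r for r in silhouettes(n,p) if np.hypot(*(np.array(r['box'][:2])-uv))<18]
    return L[0]['pixels'] if L else None
bs=near('bracket',s,(274,256));bt=near('bracket',t,(234,207))
for nm,ob in dict(side=[(s,bs)],both=[(t,bt),(s,bs)]).items():
  if all(o[1] is not None for o in ob):
    v,f=fit(ob,BR,[.557,.191,.22],.005);print(nm,np.round(v,4),np.degrees(v[2]),round(f,3))
g=cv2.cvtColor(t['frame'],cv2.COLOR_RGB2GRAY)
m=np.zeros((400,640),np.uint8);m[180:212,362:416]=g[180:212,362:416]<45
n,lab,st,_=cv2.connectedComponentsWithStats(m);mm=lab==1+np.argmax(st[1:,4]);print('dark',mm.sum(),st[1+np.argmax(st[1:,4])])
J=[box((0,-.05,.007),(.008,.05,.069))]
v,f=fit([(t,mm)],J,[.588,-.182,-.37],0);print('jaw',np.round(v,4),np.degrees(v[2]),f)
y,x=np.nonzero(mm)
cv2.imwrite('pics/jw.png',cv2.resize(np.where(mm[...,None],[0,0,255],cv2.cvtColor(t['frame'],cv2.COLOR_RGB2BGR)).astype(np.uint8)[175:215,360:420],None,fx=10,fy=10,interpolation=0))
js=near('jaw_face',s,(353,167));print(js.sum())
E
python3 m3.py
```

```text
side [0.5565 0.1905 0.2138] 12.248370015863703 0.041
both [0.5567 0.1904 0.219 ] 12.547636675461113 0.087
dark 268 [369 189  43  20 268]
jaw [ 0.5787 -0.1767 -0.3653] -20.9317916771075 0.5249533582089553
566
```

View pics/jw.png

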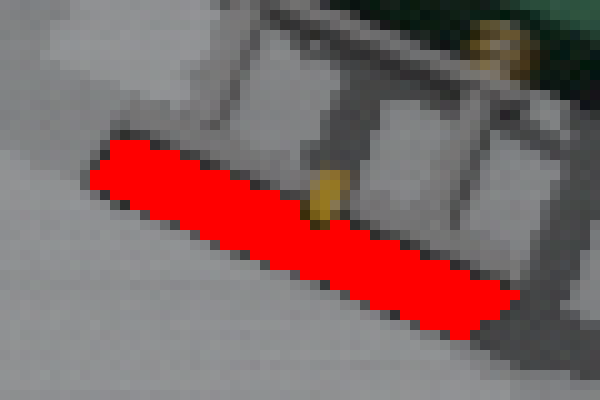

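```bash
cat > m4.py <<'E'
from fit import *
t=get_image('top');s=get_image('side')
g=cv2.cvtColor(t['frame'],cv2.COLOR_RGB2GRAY)
J=[box((0,-.05,.007),(.0005,.05,.069))]
for th in(45,70):
    m=np.zeros((400,640),np.uint8);m[180:212,362:416]=g[180:212,362:416]<th
    n,lab,st,_=cv2.connectedComponentsWithStats(m);mm=lab==1+np.argmax(st[1:,4])
    v,f=fit([(t,mm)],J,[.588,-.182,-.37],0);print('jaw top',mm.sum(),np.round(v,4),np.degrees(v[2]),f)
L=[r for r in silhouettes('jaw_face',s)]
v,f=fit([(s,L[0]['pixels'])],J,[.588,-.182,-.37],0);print('jaw side',np.round(v,4),np.degrees(v[2]),f)
L=[r for r in silhouettes('stop',t)]
print([(r['confidence'],r['box']) for r in L])
r=[r for r in silhouettes('jar',t)][0];p=r['pixels']
y,x=np.nonzero(p)
print('jar ground guess',atz(t,[[r['box'][0],r['box'][1]]],.06))
E
python3 m4.py
```

```text
jaw top 269 [ 0.5839 -0.1797 -0.3685] -21.11179762834344 0.10432156133828996
jaw top 341 [ 0.5834 -0.1828 -0.3788] -21.70344674235132 0.20197947214076245
jaw side [ 0.5897 -0.1831 -0.4978] -28.521309821511192 0.2508
[(0.91, [400.3, 174.4, 67.4, 70.5])]
jar ground guess [[ 0.54155053 -0.33302157  0.06      ]]
```

```bash
python3 -m crank '{"slide":[[0.04,-0.035,0],[0.08,-0.07,0],[0.12,-0.105,0],[0.16,-0.14,0],[0.195,-0.17,0],[0.23,-0.2,0],[0.26,-0.23,0],[0.29,-0.257,0]],"roll":[0.02,0.04,0.06,0.09,0.11,0.13,0.15,0.173],"grip":[0.085,0.085,0.085,0.085,0.085,0.085,0.085,0.085]}'
python3 -c "
from h import *
s=observe();print(s['position'],s['tool_rot'],s['time_s'])
R=np.array(s['tool_rot']);print(R.T@(np.array([.5518,.1893,.15])-s['position']))"
```

```text
time_s: 3.3
position: [0.3804, -0.1574, 0.2316]
tool_rot: [[0.976, 0.218, 0.001], [0.218, -0.976, -0.0], [0.0, 0.0, -1.0]]
ft_force: [0.9, -1.2, -0.1]
grip_width: 0.0851
[ 0.38043582 -0.15742479  0.23158324] [[ 9.76015837e-01  2.17698892e-01  5.27053208e-04]
 [ 2.17699025e-01 -9.76015927e-01 -2.09154635e-04]
 [ 4.68879593e-04  3.18877206e-04 -9.99999839e-01]] 3.3
[ 0.24269755 -0.30112914  0.08160103]
```

```bash
python3 -m crank '{"slide":[[0.03,-0.037,0],[0.06,-0.075,0],[0.09,-0.112,0],[0.125,-0.155,0],[0.16,-0.2,0.01],[0.195,-0.24,0.03],[0.22,-0.275,0.05],[0.243,-0.301,0.07]],"roll":[0,0,0,0,0,0,0,0],"grip":[0.085,0.085,0.085,0.085,0.085,0.085,0.085,0.085]}'
cat > m5.py <<'E'
from fit import *
w=get_image('wrist');save(w,'w1');s=observe();print(s['position'])
for r in silhouettes('bracket',w): print(r['confidence'],r['box'],r['pixels'].sum())
r=silhouettes('bracket',w)[0]
v,f=fit([(w,r['pixels'])],BR,[.5567,.1904,.219],.005);print('wrist',np.round(v,4),np.degrees(v[2]),f)
im=cv2.cvtColor(w['frame'],cv2.COLOR_RGB2BGR)
for X in BR:
    u=proj(w,place(X,[.5567,.1904,.219],.005))
    for i in range(8):
        for k in(1,2,4):
            if not i&k: cv2.line(im,tuple(int(a) for a in u[i]),tuple(int(a) for a in u[i|k]),(255,255,255),1)
cv2.imwrite('pics/w1o.png',im)
E
python3 m5.py
```

```text
time_s: 4.1
position: [0.5494, 0.1838, 0.1644]
tool_rot: [[0.976, 0.219, 0.002], [0.219, -0.976, 0.0], [0.002, 0.0, -1.0]]
ft_force: [1.1, -0.7, 1.3]
grip_width: 0.0849
[0.54969769 0.18804545 0.15937862]
0.96 [561.0, 166.1, 111.9, 61.7] 3754
0.71 [511.0, 304.0, 49.6, 39.3] 883
0.64 [320.1, 182.3, 119.1, 84.2] 6801
wrist [0.1423 0.2582 0.7292] 41.781198470417145 1.0
```

View pics/w1o.png

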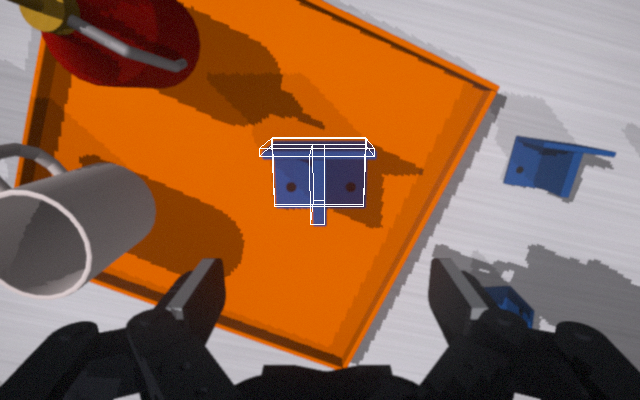

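Run:
```python
from fit import *
w=get_image('wrist')
r=[r for r in silhouettes('bracket',w) if abs(r['box'][0]-320)<30][0]
v,f=fit([(w,r['pixels'])],BR,[.5567,.1904,.219],.005);print('wrist',np.round(v,4),np.degrees(v[2]),f)
s=observe();R=np.array(s['tool_rot']);p=s['position']
v=(v+[.5567,.1904,.219])/2
tg=place(np.array([[-.005,0,.018]]),v,.005)[0];print(v,tg,p,R.T@(tg-p),R.tolist(),s['ft_force'])
```

```text
wrist [0.5555 0.1885 0.2193] 12.563696141655145 0.020682016269610692
[0.55610626 0.18944904 0.21913893] [0.55122584 0.18836209 0.023     ] [0.5486639  0.18131974 0.16480374] [ 0.00404168 -0.00634862  0.14180204] [[0.975886116649732, 0.21828029393629914, 2.468579242350876e-05], [0.2182802932170285, -0.9758860852087273, -0.00024957778859866186], [-3.038739172685684e-05, 0.0002489479209260733, -0.9999999685507691]] [-0.0789762  -0.23542247  0.31970378]
```

```bash
python3 -m crank '{"slide":[[0.004,-0.006,0.02],[0.004,-0.006,0.05],[0.004,-0.006,0.075],[0.004,-0.006,0.08],[0.004,-0.006,0.08],[0.004,-0.006,0.08],[0.004,-0.006,0.08],[0.004,-0.006,0.08]],"roll":[0,0,0,0,0,0,0,0],"grip":[0.085,0.085,0.085,0.085,0.085,0.085,0.085,0.085]}'
python3 - <<'E'
from fit import *
s=observe();R=np.array(s['tool_rot']);p=s['position']
w=get_image('wrist');save(w,'w2')
r=[r for r in silhouettes('bracket',w) if abs(r['box'][0]-320)<60][0]
v,f=fit([(w,r['pixels'])],BR,[.556,.1895,.219],.005);print('wrist',np.round(v,4),np.degrees(v[2]),f)
tg=place(np.array([[-.005,0,.018]]),v,.005)[0];print(v,tg,p,R.T@(tg-p),s['ft_force'])
E
```

```text
time_s: 5.15
position: [0.5517, 0.1883, 0.0857]
tool_rot: [[0.976, 0.218, 0.002], [0.218, -0.976, 0.0], [0.002, 0.0, -1.0]]
ft_force: [1.1, -0.1, 0.2]
grip_width: 0.085
wrist [0.5553 0.1888 0.2194] 12.56839078115341 0.01962326556953856
[0.55533071 0.18884403 0.2193598 ] [0.55045053 0.18775601 0.023     ] [0.55171675 0.18826603 0.08569405] [-0.00146398  0.00021096  0.06269147] [ 1.07580762 -0.14544463  0.20088949]
```

View pics/w2.png

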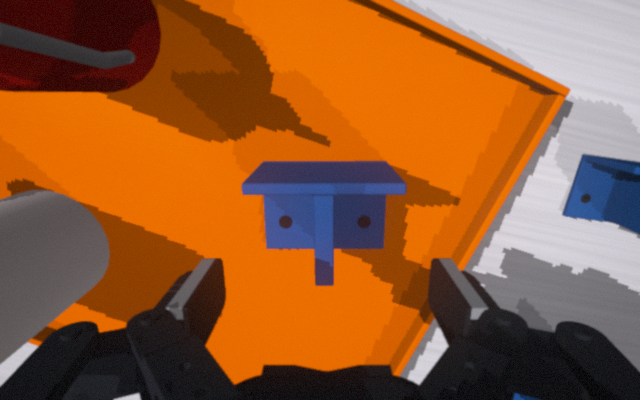

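The wrist view shows the rib at column 324, centred between the fingers (about 222 and 430). I'll descend and close.

```bash
python3 -m crank '{"slide":[[-0.001,0,0.015],[-0.001,0,0.03],[-0.001,0,0.045],[-0.001,0,0.055],[-0.001,0,0.062],[-0.001,0,0.063],[-0.001,0,0.063],[-0.001,0,0.063]],"roll":[0,0,0,0,0,0,0,0],"grip":[0.085,0.085,0.085,0.085,0.085,0.085,0.085,0.085]}' 90
python3 -m crank '{"slide":[[0,0,0],[0,0,0],[0,0,0],[0,0,0],[0,0,0],[0,0,0],[0,0,0],[0,0,0]],"roll":[0,0,0,0,0,0,0,0],"grip":[0.06,0.04,0.02,0,0,0,0,0]}' 90
python3 - <<'E'
from h import *
w=get_image('wrist');save(w,'w3');s=observe();print(s['position'],s['grip_width'],s['ft_force'],s['wrist_torque'])
E
```

```text
time_s: 6.05
position: [0.5507, 0.1881, 0.0222]
tool_rot: [[0.976, 0.218, 0.001], [0.218, -0.976, 0.0], [0.001, 0.0, -1.0]]
ft_force: [0.9, -0.2, 0.2]
grip_width: 0.0848
time_s: 6.85
position: [0.5504, 0.1882, 0.0219]
tool_rot: [[0.976, 0.218, 0.0], [0.218, -0.976, 0.0], [0.0, -0.0, -1.0]]
ft_force: [-0.8, 1.3, 4.6]
grip_width: 0.0088
[0.55038172 0.18816703 0.02186767] 0.008817902124006549 [-0.88212613  0.7441748   4.08821967] [0.10470597 0.24514768 0.0336822 ]
```

View pics/w3.png

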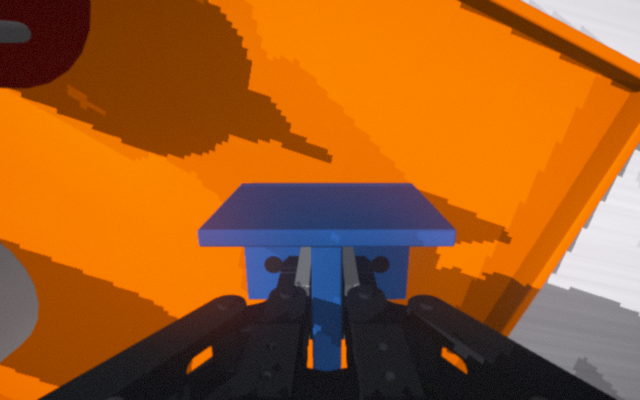

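Gripped on the rib. I'll lift straight up.

```bash
python3 -m crank '{"slide":[[0,0,-0.01],[0,0,-0.025],[0,0,-0.045],[0,0,-0.065],[0,0,-0.085],[0,0,-0.1],[0,0,-0.105],[0,0,-0.105]],"roll":[0,0,0,0,0,0,0,0],"grip":[0,0,0,0,0,0,0,0]}' 90
python3 - <<'E'
from fit import *
w=get_image('wrist');save(w,'w4');s=observe();print(s['position'],s['grip_width'],s['ft_force'],s['wrist_torque'])
p=s['position'];R=np.array(s['tool_rot'])
print('tilt',R[:,2])
# predicted bracket pose in hand: overlay
v=[*(place(np.array([[.005,0,0]]),[p[0],p[1],.219],0)[0][:2]),.219]
im=cv2.cvtColor(w['frame'],cv2.COLOR_RGB2BGR)
for X in BR:
    u=proj(w,place(X,v,p[2]-.0169))
    for i in range(8):
        for k in(1,2,4):
            if not i&k: cv2.line(im,tuple(int(a) for a in u[i]),tuple(int(a) for a in u[i|k]),(255,255,255),1)
cv2.imwrite('pics/w4o.png',im)
E
```

```text
time_s: 7.7
position: [0.5502, 0.188, 0.1267]
tool_rot: [[0.976, 0.218, 0.0], [0.218, -0.976, -0.0], [0.0, 0.0, -1.0]]
ft_force: [0.7, -0.2, -5.6]
grip_width: 0.0092
[0.54985414 0.18796257 0.12597156] 0.008848343210230824 [-0.55323558  0.60238017 -5.7147186 ] [-0.0581047   0.05564882  0.03687918]
tilt [-1.36814554e-03 -2.72956863e-04 -9.99999027e-01]
```

View pics/w4o.png

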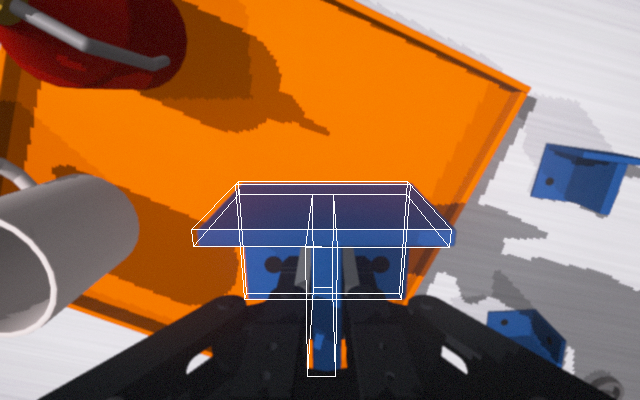

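```bash
python3 -m crank '{"slide":[[-0.007,0.02,0],[-0.02,0.055,0],[-0.034,0.1,0],[-0.05,0.145,0],[-0.065,0.19,0],[-0.08,0.23,0],[-0.095,0.27,0],[-0.105,0.3,0]],"roll":[0.04,0.12,0.2,0.28,0.36,0.44,0.51,0.56],"grip":[0,0,0,0,0,0,0,0]}' 90
python3 - <<'E'
from h import *
s=observe();p=s['position'];R=np.array(s['tool_rot'])
print(np.degrees(np.arctan2(R[1,0],R[0,0])),R.T@(np.array([.511,-.153,.12])-p))
E
```

```text
time_s: 8.55
position: [0.5121, -0.1299, 0.1255]
tool_rot: [[0.941, -0.338, -0.002], [-0.338, -0.941, 0.001], [-0.002, 0.0, -1.0]]
ft_force: [-0.1, -0.1, -6.6]
grip_width: 0.0093
-19.729891939415072 [0.00673758 0.0221536  0.00551613]
```

```bash
python3 -m crank '{"slide":[[0.002,0.008,0],[0.004,0.015,0],[0.005,0.02,0],[0.005,0.022,0],[0.005,0.022,0],[0.005,0.022,0],[0.005,0.022,0],[0.005,0.022,0]],"roll":[0.01,0.02,0.027,0.027,0.027,0.027,0.027,0.027],"grip":[0,0,0,0,0,0,0,0]}' 90
cat > m6.py <<'E'
from fit import *
import sys
n=sys.argv[1]
s=observe();p=s['position'];R=np.array(s['tool_rot'])
w=get_image('wrist');save(w,n);t=get_image('top');save(t,n+'t')
print(p,np.degrees(np.arctan2(R[1,0],R[0,0])),s['ft_force'],s['time_s'])
for r in silhouettes('jaw_face',w)+silhouettes('stop',w): print(r['confidence'],r['box'],r['pixels'].sum())
E
python3 m6.py w5
```

```text
time_s: 9.35
position: [0.5107, -0.1497, 0.1267]
tool_rot: [[0.934, -0.358, -0.0], [-0.358, -0.934, -0.0], [-0.0, 0.0, -1.0]]
ft_force: [-0.4, 0.6, -5.0]
grip_width: 0.0088
[ 0.51067162 -0.14968458  0.12665075] -21.00272037470947 [-0.35094434  0.58370296 -4.99851208] 9.35
0.69 [330.8, 45.2, 187.4, 86.8] 6263
0.56 [328.3, 44.4, 184.8, 85.8] 6689
```

View pics/w5.png

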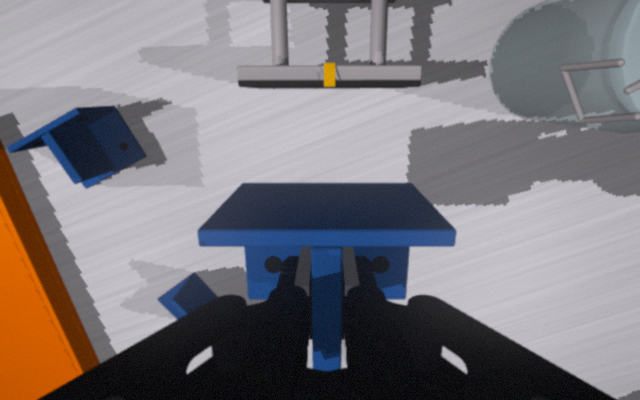

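View pics/w5t.png

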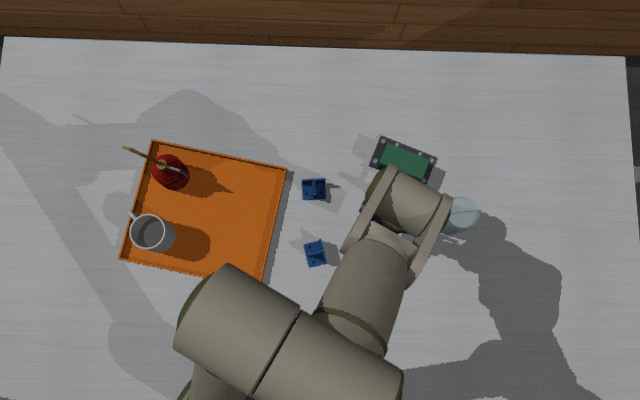

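Run:
```python
from fit import *
w=get_image('wrist');s=observe();p=s['position'];R=np.array(s['tool_rot'])
print(w['cx'],w['cy'])
f=cv2.cvtColor(w['frame'],cv2.COLOR_RGB2BGR)
g=cv2.cvtColor(f,cv2.COLOR_BGR2GRAY).astype(float)
for c in(245,265,290,310,350,370,395,415): print(c,g[60:94,c].astype(int).tolist())
a=cv2.resize(f[55:100,225:435],None,fx=3.8,fy=3.8,interpolation=2)
b=cv2.resize(f[170:260,190:465],None,fx=2.9,fy=2.9,interpolation=2)
cv2.imwrite('pics/z.png',np.vstack([a[:,:790],b[:,:790]]))
```

```text
326.4736129869778 198.64338302147087
245 [167, 168, 169, 169, 164, 147, 136, 150, 154, 155, 153, 152, 151, 152, 152, 151, 147, 148, 148, 136, 102, 64, 49, 52, 51, 50, 74, 126, 173, 190, 193, 192, 195, 197]
265 [170, 173, 170, 170, 165, 149, 137, 146, 156, 154, 151, 149, 150, 152, 155, 154, 150, 149, 149, 135, 102, 63, 50, 48, 50, 49, 48, 57, 109, 161, 189, 195, 195, 192]
290 [171, 168, 171, 168, 167, 147, 141, 150, 156, 154, 152, 153, 150, 151, 148, 147, 146, 147, 143, 124, 84, 53, 47, 45, 48, 43, 47, 72, 129, 176, 192, 194, 193, 192]
310 [170, 171, 173, 173, 169, 153, 143, 148, 153, 151, 153, 149, 148, 150, 150, 148, 147, 148, 145, 125, 84, 59, 46, 47, 46, 43, 47, 75, 130, 174, 191, 193, 195, 196]
350 [165, 139, 111, 93, 95, 111, 132, 146, 153, 152, 153, 149, 149, 149, 148, 148, 150, 147, 144, 122, 86, 55, 43, 45, 46, 44, 43, 66, 122, 170, 187, 190, 191, 190]
370 [119, 88, 73, 66, 76, 103, 133, 148, 154, 154, 152, 150, 151, 151, 150, 145, 149, 148, 143, 121, 86, 53, 42, 47, 43, 44, 40, 72, 125, 168, 184, 191, 196, 194]
395 [154, 126, 102, 92, 94, 113, 136, 151, 153, 153, 153, 153, 150, 149, 151, 148, 150, 148, 144, 124, 86, 56, 39, 49, 45, 44, 44, 76, 137, 168, 174, 179, 188, 192]
415 [86, 88, 87, 90, 92, 113, 137, 151, 155, 154, 152, 151, 151, 152, 151, 150, 147, 148, 144, 119, 80, 51, 46, 46, 43, 48, 81, 128, 157, 162, 163, 170, 170, 178]
```

View pics/z.png

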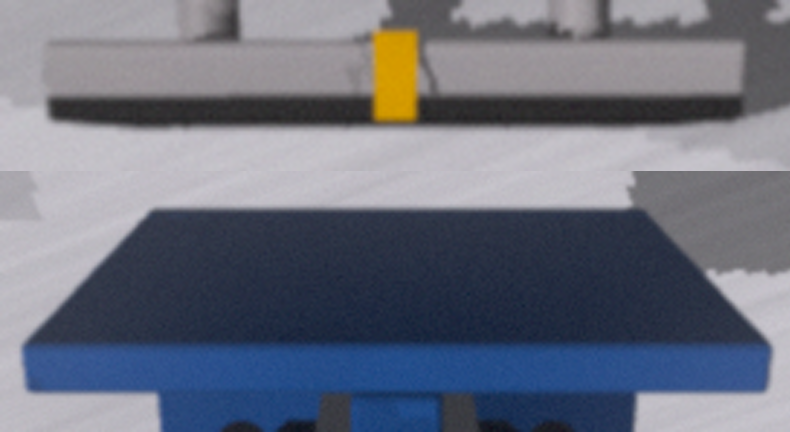

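Run:
```python
from fit import *
w=get_image('wrist');s=observe();p=s['position'];R=np.array(s['tool_rot'])
X=atz(w,[[240,87.5],[330,87.5],[420,87.3],[330,80]],.069)
print('jaw tool',np.round((X-p)@R,4).tolist()); print(np.round(X,4).tolist(), np.degrees(np.arctan2(*(X[0]-X[2])[:2]))*-1)
z=p[2]-.0169
# bracket top back corners  (z+.06), and lower back corners (z)
b=190;A=lambda u,v:[190+u/2.9,170+(v-171)/2.9]
Xt=atz(w,[A(24,345),A(770,345)],z+.06);Xb=atz(w,[A(152,209),A(642,209)],z)
Xf=atz(w,[A(26,392),A(768,392)],z+.06)
for q in(Xt,Xb,Xf): print('bracket tool',np.round((q-p)@R,4).tolist(),np.degrees(np.arctan2(*(q[0]-q[1])[:2]))*-1)
print(np.degrees(np.arctan2(R[1,0],R[0,0])))
```

```text
jaw tool [[0.0769, -0.0455, 0.0576], [0.0768, 0.0037, 0.0576], [0.077, 0.0528, 0.0576], [0.0807, 0.0037, 0.0576]]
[[0.5987, -0.1351, 0.069], [0.581, -0.181, 0.069], [0.5635, -0.2269, 0.069], [0.5846, -0.1824, 0.069]] -20.961333708751738
bracket tool [[0.0336, -0.0375, -0.0431], [0.0336, 0.0411, -0.0431]] -21.046004620412848
bracket tool [[0.0333, -0.0378, 0.0169], [0.0333, 0.0416, 0.0169]] -21.039205452036818
bracket tool [[0.0283, -0.0379, -0.0431], [0.0282, 0.0415, -0.0431]] -21.0484890715422
-21.03634794787917
```

The jaw face is 43 mm ahead, 1.9 mm to the side and parallel within 0.1°. The bracket is held upright. I'll lower it in front of the jaw.

```bash
python3 -m crank '{"slide":[[0,0.002,0.015],[0,0.002,0.035],[0,0.002,0.055],[0,0.002,0.075],[0,0.002,0.09],[0,0.002,0.098],[0,0.002,0.1],[0,0.002,0.1]],"roll":[0,0,0,0,0,0,0,0],"grip":[0,0,0,0,0,0,0,0]}' 90
python3 m6.py w6
```

```text
time_s: 10.45
position: [0.5102, -0.152, 0.0269]
tool_rot: [[0.933, -0.359, 0.0], [-0.359, -0.933, -0.0], [0.001, 0.0, -1.0]]
ft_force: [0.3, -0.4, -4.8]
grip_width: 0.0092
[ 0.51017006 -0.15204843  0.02693063] -21.042773543216505 [ 0.33870278 -0.38456383 -4.80959853] 10.45
0.94 [324.6, 42.7, 369.7, 85.4] 19887
0.89 [321.7, 42.0, 374.6, 81.6] 19809
```

View pics/w6.png

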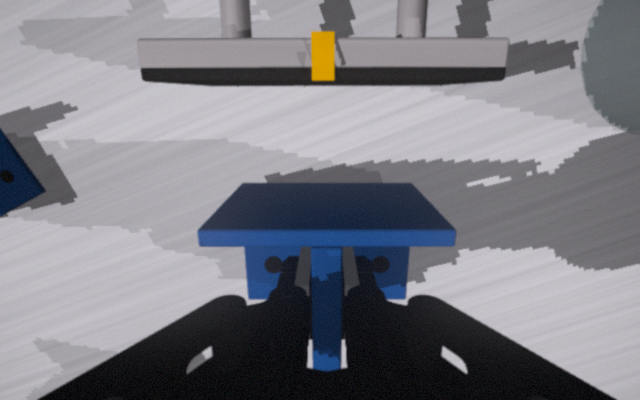

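Run:
```python
from fit import *
w=get_image('wrist');s=observe();p=s['position'];R=np.array(s['tool_rot'])
X=atz(w,[[141,79],[323.5,79],[506,79],[323.5,68]],.069)
print('jaw tool',np.round((X-p)@R,4).tolist(),w['xyz'])
z=p[2]-.0169
Xt=atz(w,[[199,230],[455,230]],z+.06);print(np.round((Xt-p)@R,4).tolist())
print(p,s['ft_force'])
```

```text
jaw tool [[0.0776, -0.0492, -0.0417], [0.0774, 0.0009, -0.0417], [0.0776, 0.051, -0.0417], [0.0803, 0.0009, -0.0417]] [ 0.57808874 -0.17981339  0.1700939 ]
[[0.0337, -0.0373, -0.0431], [0.0337, 0.041, -0.0431]]
[ 0.51018736 -0.15199091  0.02721105] [ 0.13319311  0.68031133 -5.15012831]
```

```bash
python3 -m crank '{"slide":[[0.008,-0.001,0],[0.018,-0.001,0],[0.027,-0.001,0],[0.034,-0.001,0],[0.038,-0.001,0],[0.039,-0.001,0],[0.039,-0.001,0],[0.039,-0.001,0]],"roll":[0,0,0,0,0,0,0,0],"grip":[0,0,0,0,0,0,0,0]}' 90
cat > st.py <<'E'
from fit import *
def rd(n=6):
    F=[];T=[]
    for i in range(n):
        get_image('side');s=observe();F.append(s['ft_force']);T.append(s['wrist_torque'])
    R=np.array(s['tool_rot']);p=np.array(s['position'])
    F=np.array(F);T=np.array(T)
    o=np.array([.5102,-.1520,.0269]);d=np.array([.9333,-.359,0]);l=np.array([-.359,-.9333,0])
    print('t',round(s['time_s'],2),'adv mm',np.round([(p-o)@d*1e3,(p-o)@l*1e3,p[2]*1e3],2),'yaw',round(np.degrees(np.arctan2(R[1,0],R[0,0])),2),'F along/lat/z',np.round([-(F@d).mean(),(F@l).mean(),F[:,2].mean()],2),'sd',np.round((F@d).std(),2),'T',np.round(T.mean(0)@np.c_[d,l,[0,0,1]],3),'tilt',np.round(R[:,2],4),'w',round(s['grip_width'],4))
if __name__=='__main__': rd(4)
E
python3 st.py
```

```text
time_s: 11.5
position: [0.5464, -0.1648, 0.0266]
tool_rot: [[0.933, -0.359, -0.0], [-0.359, -0.933, 0.0], [-0.001, -0.0, -1.0]]
ft_force: [0.9, 0.8, -6.9]
grip_width: 0.0091
t 11.7 adv mm [38.53 -1.02 26.67] yaw -21.04 F along/lat/z [-0.07  0.23 -5.47] sd 0.19 T [-0.002 -0.081  0.039] tilt [-1.e-04  1.e-04 -1.e+00] w 0.009
```

```bash
python3 -m crank '{"slide":[[0.001,0,0],[0.003,0,0],[0.004,0,0],[0.006,0,0],[0.007,0,0],[0.008,0,0],[0.009,0,0],[0.01,0,0]],"roll":[0,0,0,0,0,0,0,0],"grip":[0,0,0,0,0,0,0,0]}' 90
python3 st.py
```

```text
time_s: 12.5
position: [0.556, -0.1685, 0.0266]
tool_rot: [[0.933, -0.359, -0.0], [-0.359, -0.933, 0.0], [-0.0, -0.0, -1.0]]
ft_force: [-1.8, -0.0, -4.1]
grip_width: 0.0086
t 12.7 adv mm [48.68 -1.   26.6 ] yaw -21.04 F along/lat/z [ 1.02  0.02 -4.83] sd 0.09 T [ 0.017 -0.228  0.048] tilt [-0.  0. -1.] w 0.0091
```

In contact, with the jaw running at about 1 N drag. I'll feel on in small steps.

```bash
for i in 1; do python3 -m crank '{"slide":[[0.0005,0,0],[0.001,0,0],[0.0015,0,0],[0.002,0,0],[0.0025,0,0],[0.003,0,0],[0.0035,0,0],[0.004,0,0]],"roll":[0,0,0,0,0,0,0,0],"grip":[0,0,0,0,0,0,0,0]}' 90 | grep ft; done; python3 st.py
python3 -m crank '{"slide":[[0.0005,0,0],[0.001,0,0],[0.0015,0,0],[0.002,0,0],[0.0025,0,0],[0.003,0,0],[0.0035,0,0],[0.004,0,0]],"roll":[0,0,0,0,0,0,0,0],"grip":[0,0,0,0,0,0,0,0]}' 90 | grep ft; python3 st.py
```

```text
ft_force: [-1.2, 1.7, -4.8]
t 13.7 adv mm [52.71 -1.02 26.6 ] yaw -21.04 F along/lat/z [ 1.25  0.01 -5.33] sd 0.3 T [ 0.051 -0.249  0.071] tilt [ 0.  0. -1.] w 0.0085
ft_force: [-2.3, 1.4, -4.6]
t 14.7 adv mm [56.72 -1.02 26.62] yaw -21.04 F along/lat/z [ 1.28  0.07 -5.58] sd 0.54 T [ 0.035 -0.267  0.061] tilt [ 0.  0. -1.] w 0.009
```

```bash
python3 -m crank '{"slide":[[0.0005,0,0],[0.001,0,0],[0.0015,0,0],[0.002,0,0],[0.0025,0,0],[0.003,0,0],[0.0035,0,0],[0.004,0,0]],"roll":[0,0,0,0,0,0,0,0],"grip":[0,0,0,0,0,0,0,0]}' 90 | grep ft; python3 st.py
```

```text
ft_force: [-0.9, 0.7, -5.3]
t 15.7 adv mm [60.71 -1.   26.62] yaw -21.04 F along/lat/z [ 1.42 -0.74 -5.55] sd 0.35 T [ 0.061 -0.268  0.072] tilt [ 0.  0. -1.] w 0.0093
```

```bash
python3 -m crank '{"slide":[[0.0005,0,0],[0.001,0,0],[0.0015,0,0],[0.002,0,0],[0.0025,0,0],[0.003,0,0],[0.003,0,0],[0.003,0,0]],"roll":[0,0,0,0,0,0,0,0],"grip":[0,0,0,0,0,0,0,0]}' 90 | grep ft; python3 st.py
```

```text
ft_force: [-1.3, 0.5, -5.3]
t 16.7 adv mm [63.7  -0.99 26.62] yaw -21.04 F along/lat/z [ 1.61 -0.62 -5.47] sd 0.34 T [ 0.076 -0.242  0.086] tilt [ 0. -0. -1.] w 0.0088
```

```bash
python3 -m crank '{"slide":[[0.0005,0,0],[0.001,0,0],[0.0015,0,0],[0.002,0,0],[0.0025,0,0],[0.003,0,0],[0.003,0,0],[0.003,0,0]],"roll":[0,0,0,0,0,0,0,0],"grip":[0,0,0,0,0,0,0,0]}' 90 | grep ft; python3 st.py
```

```text
ft_force: [-1.5, 1.8, -5.0]
t 17.7 adv mm [66.7  -0.98 26.63] yaw -21.04 F along/lat/z [ 1.35 -0.72 -5.54] sd 0.12 T [ 0.127 -0.214  0.081] tilt [ 0. -0. -1.] w 0.0087
```

```bash
python3 -m crank '{"slide":[[0.0005,0,0],[0.001,0,0],[0.0015,0,0],[0.002,0,0],[0.0025,0,0],[0.003,0,0],[0.003,0,0],[0.003,0,0]],"roll":[0,0,0,0,0,0,0,0],"grip":[0,0,0,0,0,0,0,0]}' 90 | grep ft; python3 st.py
```

```text
ft_force: [-1.1, 0.7, -5.4]
t 18.7 adv mm [69.7  -1.01 26.62] yaw -21.04 F along/lat/z [ 1.26 -1.12 -5.35] sd 0.74 T [ 0.096 -0.222  0.068] tilt [ 0.  0. -1.] w 0.0091
```

```bash
python3 -m crank '{"slide":[[0.0005,0,0],[0.001,0,0],[0.0015,0,0],[0.002,0,0],[0.0025,0,0],[0.003,0,0],[0.003,0,0],[0.003,0,0]],"roll":[0,0,0,0,0,0,0,0],"grip":[0,0,0,0,0,0,0,0]}' 90 | grep ft; python3 st.py; python3 m6.py w7
```

```text
ft_force: [-2.4, 1.5, -4.3]
t 19.7 adv mm [72.63 -1.01 26.64] yaw -21.04 F along/lat/z [ 2.88 -0.77 -4.3 ] sd 0.44 T [ 0.107 -0.437  0.09 ] tilt [-1.e-04  1.e-04 -1.e+00] w 0.0093
[ 0.57835066 -0.17713085  0.02663855] -21.03791755938211 [-2.01179173  1.23025209 -4.57505287] 19.7
0.86 [326.2, 165.2, 331.7, 131.7] 22518
0.92 [325.5, 113.9, 380.2, 227.8] 64096
```

View pics/w7.png

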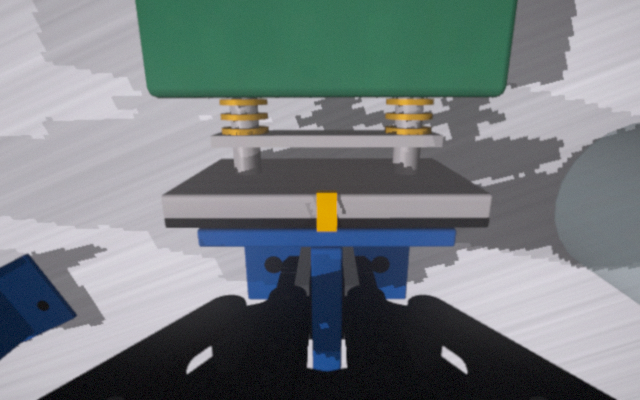

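The view shows the bracket flat on the jaw and centred on the mark (both near column 327), with the crossbar now on the springs. Force is starting to rise at 72.6 mm. I'll step further in.

```bash
python3 -m crank '{"slide":[[0.0005,0,0],[0.001,0,0],[0.0015,0,0],[0.002,0,0],[0.0025,0,0],[0.0025,0,0],[0.0025,0,0],[0.0025,0,0]],"roll":[0,0,0,0,0,0,0,0],"grip":[0,0,0,0,0,0,0,0]}' 90 | grep ft; python3 st.py
```

```text
ft_force: [-7.0, 3.3, -3.0]
t 20.9 adv mm [74.62 -1.02 26.62] yaw -21.04 F along/lat/z [ 7.03 -0.64 -2.27] sd 0.45 T [ 0.011 -0.886  0.052] tilt [-1.3e-03  5.0e-04 -1.0e+00] w 0.0089
```

```bash
python3 -m crank '{"slide":[[0.0005,0,0],[0.001,0,0],[0.0015,0,0],[0.002,0,0],[0.0025,0,0],[0.0027,0,0],[0.0027,0,0],[0.0027,0,0]],"roll":[0,0,0,0,0,0,0,0],"grip":[0,0,0,0,0,0,0,0]}' 90 | grep ft; python3 st.py; python3 m6.py w8;python3 -c "
from h import *
save(get_image('side'),'s8')"
```

```text
ft_force: [-10.1, 3.8, 0.1]
t 21.9 adv mm [76.54 -1.06 26.6 ] yaw -21.03 F along/lat/z [10.2  -0.    0.09] sd 0.48 T [-0.021 -1.377  0.042] tilt [-0.0031  0.0012 -1.    ] w 0.0091
[ 0.58201906 -0.17849125  0.02660382] -21.03456741335274 [-8.88604784  3.36380773 -0.36776524] 21.9
0.77 [326.6, 169.8, 331.4, 121.8] 22487
0.56 [326.4, 117.0, 385.1, 228.9] 67895
```

View pics/w8.png

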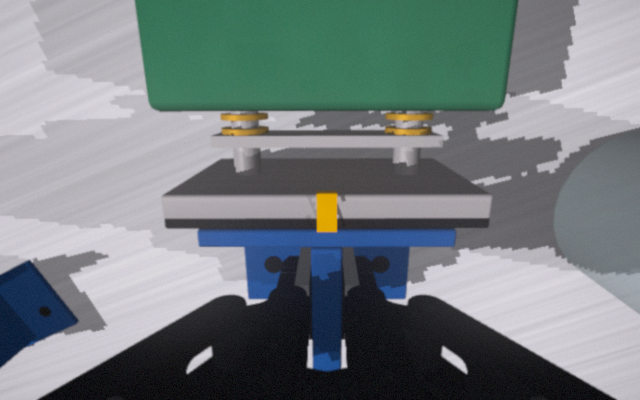

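View pics/s8.png

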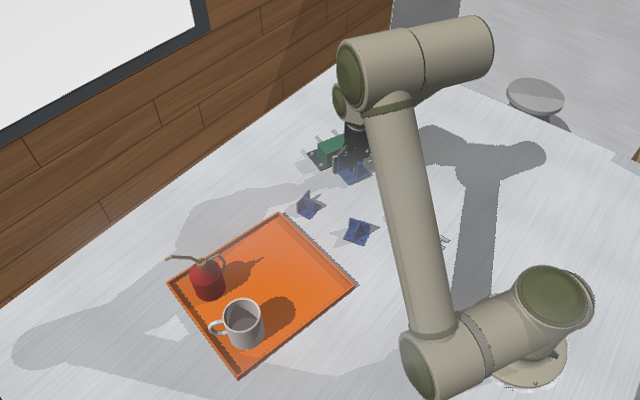

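```bash
python3 -m crank '{"slide":[[0.0005,0,0],[0.001,0,0],[0.0014,0,0],[0.0014,0,0],[0.0014,0,0],[0.0014,0,0],[0.0014,0,0],[0.0014,0,0]],"roll":[0,0,0,0,0,0,0,0],"grip":[0,0,0,0,0,0,0,0]}' 90 | grep ft; python3 st.py
```

```text
ft_force: [-11.7, 4.2, 1.3]
t 23.15 adv mm [77.57 -1.05 26.64] yaw -21.03 F along/lat/z [12.96  0.16  1.45] sd 0.31 T [-0.018 -1.577  0.021] tilt [-0.0038  0.0015 -1.    ] w 0.0091
```

```bash
python3 -m crank '{"slide":[[0,0,0],[0,0,0],[0,0,0],[0,0,0],[0,0,0],[0,0,0],[0,0,0],[0,0,0]],"roll":[0,0,0,0,0,0,0,0],"grip":[0,0,0,0,0,0,0,0]}' 90 | grep ft; python3 -c "
import st;st.rd(10)"
python3 - <<'E'
from fit import *
w=get_image('wrist');s=observe();p=s['position'];save(w,'w9')
q=get_image('side');f=cv2.cvtColor(q['frame'],cv2.COLOR_RGB2BGR)
a=cv2.resize(f[110:200,290:390],None,fx=6,fy=6,interpolation=2);cv2.imwrite('pics/s9.png',a)
for r in silhouettes('bracket',q): print(r['confidence'],r['box'])
E
```

```text
ft_force: [-11.5, 4.4, 1.9]
t 24.45 adv mm [77.56 -1.04 26.65] yaw -21.03 F along/lat/z [12.51 -0.03  1.17] sd 0.28 T [-0.039 -1.589  0.048] tilt [-0.0039  0.0015 -1.    ] w 0.0089
0.93 [309.1, 204.8, 25.5, 28.3]
0.76 [354.2, 168.4, 30.4, 28.1]
0.75 [356.5, 232.7, 25.7, 28.6]
```

View pics/w9.png

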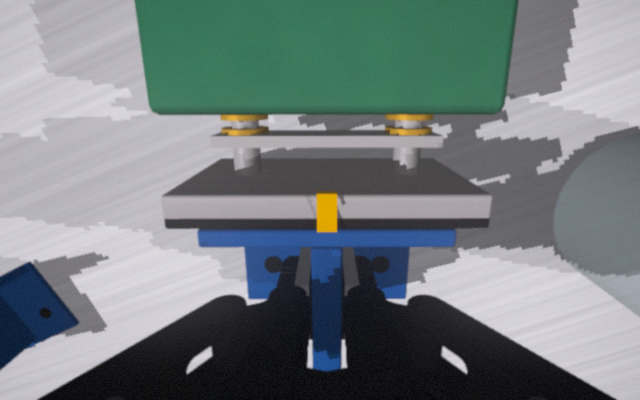

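View pics/s9.png

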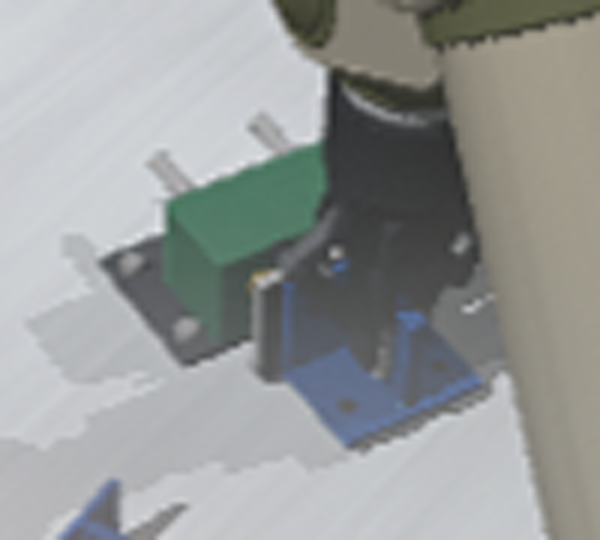

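The bracket is steady at 12.5 N, flat on the jaw, centred, upright and clear of the shelf. I'm handing the job in.

```bash
python3 -c "
from rig import *
print(close_job())"
```

```text
the job is handed in; nothing more can be done
None
```

The job is handed in at about 24.5 s, with the arm still holding the bracket against the jaw and pushing with about 12.5 N.

- **Pick and place:** I pinched the largest blue bracket, the one in the tray, by its rib at 90 N. I then lifted it out and set its back against the middle of the jaw, about 10 mm above the shelf.
- **Push:** The jaw ran back about 28 mm at 1 to 1.6 N drag, then the force rose at roughly 2 N per mm as it came onto the spring. I stepped it up from there, and the highest average I read was 13.0 N.
- **Last checks:** The push along the jaw's axis was 12.5 N and steady (scatter 0.3 N). The bracket is centred on the yellow mark, with both near column 327 in the wrist view. It was parallel to the jaw within 0.1° before contact, and the tool leans about 0.24° under the push.
- **Disagreements:**
  - The side-camera fit of the jaw's direction was about 7° off. I went by the close wrist view, which agreed with the top camera.
  - The vertical force went from −5 N to about +1 N while pushing. I put this down to friction on the jaw face carrying the bracket's weight, because the tool height stayed constant.
- **Left alone:** The pump can, mug and other brackets look unmoved in the later pictures. I did not check the jar and spanner closely at the end, but nothing was moved near them.

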